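# Tip the short bars into the stock tube and shut it

### The job

Put the two short steel bars away in the upright stock tube: lay both of them side by side, lengthwise, in the open tip-up chute on the stand and let go of them, then raise the chute by its wooden cross-bar until both bars together slide down end-first into the tube. Lower the chute back down to level on its prop, then swing the tube's open lid over and press it fully shut. Leave the long bar, the tin can, the bottle and the tub where they are.

Things in the scene. Friction and masses are not known exactly. Their poses are not given: they have to be found in the camera images.
- stand: fixed stand: dark base plate (x -50..50, y -45..195 mm, 6 thick) with an upright aluminium tube, open on top, 66 (x) x 52 mm outside, 60 x 46 inside, rim 134 mm above the bench, and a prop under the chute. Origin: on the bench under the tube's centre; the chute extends from the tube to +y; the lid is hinged on the tube's -y side; z up.
- tube_floor (a point): centre of the tube's inner floor, 9 mm above the bench; 125 mm below the rim. Axes as the stand's.
- chute (a joint): angle of the tip-up chute: 0 level on its prop, grows as its outer (+y) end is raised, stops at 1.35 rad (77 degrees); it sinks back slowly to 0 if let go. Smooth inside: bars begin to slide at about 0.35 rad; raise it fully so that they drop in.
- chute_hinge (a point): chute's hinge axis (along x) = middle of the tube-side end of its floor's upper face; at y = 21, z = 140 mm in the stand's frame. Turns with the chute: y along it outwards, z out of its floor. Steel trough: floor y = 0 to 130 mm, 56 mm wide inside, side and outer end walls 14 mm high, open at the tube end.
- chute_handle (a point): middle of the chute's round wooden cross-bar handle, 12 mm thick, along x, 56 mm free between its two arms; at y = 173, z = 7 mm in the chute_hinge frame (40 mm clear of the chute's end wall). Turns with the chute.
- lid (a joint): angle of the tube's lid: 0 fully shut on the rim; it starts standing open at 1.55 to 1.9 rad; stiff hinge, stays where it is left.
- lid_hinge (a point): hinge axis (along x) of the lid, middle; at y = -28, z = 134 mm in the stand's frame. The lid is an aluminium plate 70 (x) x 48 x 6 mm; in this frame, which turns with it, it runs from y = -2 to 46 mm and z = 0 (face that meets the rim) to 6 mm (outer face).
- lid_edge (a point): middle of the lid's free edge, at y = 46, z = 3 mm in the lid_hinge frame.
- bar_a: first short bar: square bar of plain dark steel, 18 x 18 x 110 mm, about 0.28 kg, lying on the bench. Origin: middle of its underside; x along its length, z up.
- bar_b: second short bar, the same as the first: square bar of plain dark steel, 18 x 18 x 110 mm, about 0.28 kg, lying on the bench. Origin: middle of its underside; x along its length, z up.
- bar_a_mid (a point): centre of the first short bar; x along its length.
- bar_b_mid (a point): centre of the second short bar; x along its length.
- long_bar: the long bar, not to be moved: same steel, 18 x 18 x 190 mm. Origin: middle of its underside; x along its length.
- tin_can: bystander: open steel can, 100 mm wide, 70 mm high. Origin: centre of its underside.
- bottle: bystander: glass bottle with brass cap, 70 mm wide, 170 mm high. Origin: centre of its underside.
- tub: bystander: white plastic tub, 90 mm wide, 70 mm high. Origin: centre of its underside.
There are look-alikes about, which are no part of the job. Leave any green or white look-alike of the bar_a alone.

How it is judged:
On the way, in this order (a step that is already met when the one before it is completed fails the run):
1. both short bars lie lengthwise in the level chute, released (z of bar_a_mid in the frame of chute_hinge between 0 and 0.03 m and x of bar_a_mid in the frame of chute_hinge between -0.03 and 0.03 m and y of bar_a_mid in the frame of chute_hinge between 0.03 and 0.1 m and angle between the x axis of each of bar_a, bar_b and the y axis of chute_hinge, either way round below 0.35 rad and contact force between the fingers and bar_a below 0.05 N and z of bar_b_mid in the frame of chute_hinge between 0 and 0.03 m and x of bar_b_mid in the frame of chute_hinge between -0.03 and 0.03 m and y of bar_b_mid in the frame of chute_hinge between 0.03 and 0.1 m and contact force between the fingers and bar_b below 0.05 N and value of joint chute below 0.1 rad), for 0.2 s.
2. the chute is raised and both short bars have slid down end-first into the tube (horizontal distance between each of bar_a_mid, bar_b_mid and tube_floor below 0.032 m and z of bar_a_mid in the frame of tube_floor between 0.03 and 0.07 m and angle between the x axis of each of bar_a, bar_b and the z axis of tube_floor, either way round below 0.55 rad and linear speed of each of bar_a, bar_b below 0.05 m/s and z of bar_b_mid in the frame of tube_floor between 0.03 and 0.07 m and value of joint lid above 0.3 rad), for 0.2 s.
3. the chute is back down on its prop, with the lid still open (all of step 2 and value of joint chute below 0.06 rad), for 0.1 s.
At the end, for the whole second after the job is handed in: Both short bars stand at rest inside the tube (centre within 32 mm of its axis and 30 to 70 mm above its floor, lean below 0.55 rad), chute down (below 0.06 rad), lid shut (below 0.06 rad), long bar, tin can, bottle and tub within 40 mm of their starts (horizontal distance between each of bar_a_mid, bar_b_mid and tube_floor below 0.032 m and z of bar_a_mid in the frame of tube_floor between 0.03 and 0.07 m and angle between the x axis of each of bar_a, bar_b and the z axis of tube_floor, either way round below 0.55 rad and linear speed of each of bar_a, bar_b below 0.05 m/s and z of bar_b_mid in the frame of tube_floor between 0.03 and 0.07 m and value of joint each of chute, lid below 0.06 rad and distance of each of long_bar, tin_can, bottle, tub from where it was at the start of the episode below 0.04 m); the robot touches nothing.
It fails at once if the long bar is moved more than 40 mm (distance of long_bar from where it was at the start of the episode above 0.04 m).
It fails at once if the tin can is moved more than 40 mm (distance of tin_can from where it was at the start of the episode above 0.04 m).
It fails at once if the bottle is moved more than 40 mm (distance of bottle from where it was at the start of the episode above 0.04 m).
It fails at once if the tub is moved more than 40 mm (distance of tub from where it was at the start of the episode above 0.04 m).
It fails at once if the chute is raised with a bar still outside both chute and tube (value of joint chute above 0.6 rad and height (world z) of any of bar_a_mid, bar_b_mid below 0.02 m).
It also fails if it takes over 72 s, if anything falls off the work surface, if the arm or the gripper's body presses on something with over 40 N, if the wrist force passes 120 N, or if a joint passes its speed limit or range.

### The arm

A 6-joint arm with a two-finger parallel gripper is mounted at the origin on the work surface. World frame = base frame: x ahead of the robot, y to its left, z up, the work surface at z = 0. Lengths are in m, angles in rad, forces in N, time in s.
With the tool pointing down it reaches from about 0.25 to 0.775 m from the base axis. Payload 4 kg.
Tool frame: the origin (TCP) lies midway between the tips of the shut fingers; the grasp point (between the pads) lies 19 mm behind it (grip_point_offset is the distance from the TCP to the grasp point, in m); z points along the fingers, y is the line along which they close (so a half turn about z gives the same grasp; the last joint's range is limited). The gripper opens to 94 mm and grips with 3 to 60 N. Pads are 16 mm wide; open, the fingers measure 119 mm over their backs; the gripper's body (75 mm by 177 mm) begins 78 mm behind the grasp point.
Start: joints at [-1.414, 0.087, 1.371, -0, 1.684, -0.103], TCP at [0.141, -0.532, 0.206] pointing down, gripper open.
Joint ranges: [-3.1, 3.1], [-0.76, 2.03], [0.27, 2.55], [-1.08, 4.22], [0.17, 2.65], [-2.57, 2.57]. Speed limits (rad/s): [2.79, 2.79, 3.14, 3.14, 3.14, 3.14].

### API

Orientations are given as [roll, pitch, yaw] about the fixed x, y, z axes, in that order (R = Rz(yaw) Ry(pitch) Rx(roll)).
In Python, from bench import * gives the robot as it stands.
- The arm moves only by the tool carry_out, never from a script. Its argument "commands" is a list of rows, each a list of 6 numbers: the shift along the tool's x, y, z in m, then the turn, a rotation vector about the tool's x, y, z in rad. In form: [[tx, ty, tz, rx, ry, rz], ...]. A call has exactly 5 rows; each row is the pose to reach, as a shift and turn from the pose commanded when the call began, along the tool's axes at that moment; what a row does not reach only later rows make up. A row lasts 1/10 s, in which the tool goes at most 50 mm and 8.59 degrees, less where a joint would pass 70% of its speed; a pose out of reach is approached as far as the arm can. A call with a gripper value outside its range is refused whole. "jaw" is the opening, from 0 (shut) to 1 (fully open), set as the call begins (left out, the last holds). The fingers move at their own pace and stop on an object; the grip force is fixed at half the most. Time passes only in rows, so rows that repeat a pose let the fingers close, or fill a call up. It gives the time, the measured TCP pose, the force, the opening and the grip force at its end, in the units of the state.
- get_obs(): the state, without advancing time (a new reading comes with each control period).
- snapshot(name): name is "scene" or "side" or "wrist"; returns a dict with "img" (420x560x3 uint8, red, green, blue), "range_z" (420x560 float32, m along the optical axis (not along the pixel's ray), 0 where there is no reading), "fx", "fy", "cx", "cy" (pixels), "R" (3x3) and "t" (3): a world point X has camera coordinates R X + t. Camera axes: x right, y down, z forward; pixel columns grow to the right and rows downward; lengths in m; the calibration is good to about 2 mm. A picture is of the moment at which its call begins.
- close_job(): hands the job in; it is judged then, once.
The state is a dict: "time": time; "joint_positions": joint angles; "qvel": joint speeds; "joint_torque": joint torques, N m; "tool_pos": TCP position; "ee_rot": TCP orientation; "wrist_force": force on the tool from outside, world axes, zero at the start; "wrist_torque": the same for the moment, N m; "width": finger opening in m; "finger_force": force on a finger pad.
Only numpy, scipy, OpenCV 4.12 (cv2) and the standard library are available. Lean on these libraries where they do the work, as an engineer would, in place of code of your own. Each camera call takes 0.05 s, during which the arm holds its last target. There are 200 camera calls.

## Working session

There is one attempt and no reset: what is moved stays moved. The work goes in short steps, Python scripts to look and compute and a tool call to move; the robot and the scene stay as the last step left them, time stands still between calls to the robot, and variables do not carry over. Pictures are saved under pics/ and viewed, at most 10 in all, crops included, and the job is handed in when it is done.

Besides the shell and the picture viewer there is one more tool, called after "Emit:" as name(argument=value, ...), one argument or row to a line, values as JSON. carry_out: Moves the arm, as the interface text tells. Its arguments: {"type":"object","properties":{"commands":{"type":"array","items":{"type":"array","items":{"type":"number"}}},"jaw":{"type":"number"}},"required":["commands"]}

```bash
mkdir -p pics; ls
cat > s.py <<'E'
from bench import *
import cv2,numpy as np,pickle
def shot(n,f):
    s=snapshot(n); pickle.dump(s,open(f'pics/{f}.pkl','wb')); cv2.imwrite(f'pics/{f}.png',s['img'][:,:,::-1]); return s
E
python3 - <<'E'
from s import *
a=shot('scene','sc0')['img'];b=shot('side','si0')['img']
print(get_obs())
E
```

```text
pics
{'time': 0.1, 'joint_positions': array([-1.41407342e+00,  8.78961192e-02,  1.37208735e+00, -9.21734748e-06,
        1.68358781e+00, -1.03111732e-01]), 'qvel': array([-0.00082226, -0.00024907, -0.00454658, -0.00106728, -0.00077935,
        0.00085118]), 'joint_torque': array([ 2.66526229e-03, -3.41249371e+01, -3.03302050e+01,  7.20847305e-02,
        3.03969299e-02, -8.84559677e-05]), 'tool_pos': array([ 0.14121628, -0.53105859,  0.20442101]), 'ee_rot': array([-3.13962360e+00, -1.94545624e-04,  2.59833421e-01]), 'wrist_force': array([-0.52659401, -0.14024167, -0.46279842]), 'wrist_torque': array([-0.02652983, -0.00206216,  0.01190039]), 'finger_force': 0.0, 'width': 0.0937926628002195}
```

View pics/sc0.png

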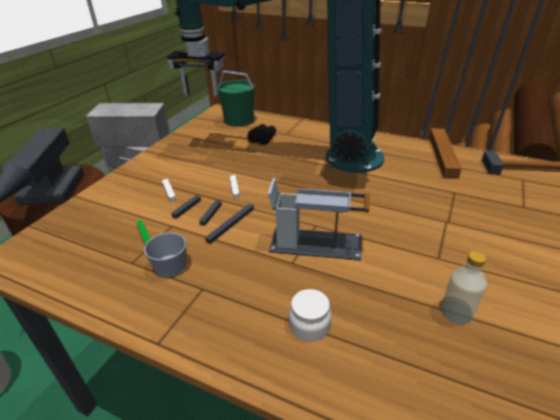

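View pics/si0.png

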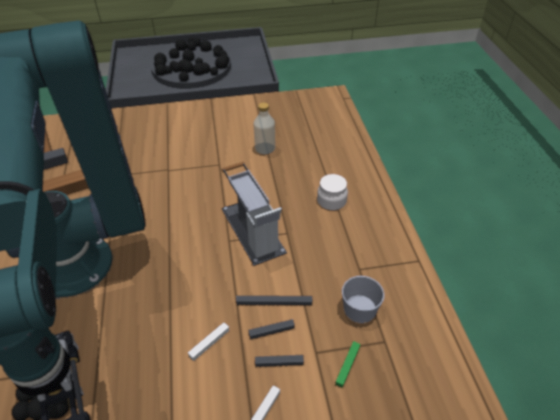

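Scene view: the two short bars are near (186,206) and (211,212), and the long bar is near (230,223). The stand is at (316,220) with its chute to the right and the lid standing open at (273,190). Side view: short bars at (272,329) and (279,361), long bar at (274,300), chute at (250,193), lid at (265,213).

```bash
cat >> s.py <<'E'
def pts(s,m):
    v,u=np.nonzero(m&(s['range_z']>0)); z=s['range_z'][v,u]
    c=np.stack([(u-s['cx'])/s['fx']*z,(v-s['cy'])/s['fy']*z,z],1)
    return (c-s['t'])@s['R'],u,v
def ray(s,u,v,h):
    d=s['R'].T@np.array([(u-s['cx'])/s['fx'],(v-s['cy'])/s['fy'],1]); o=-s['R'].T@s['t']
    return o+d*(h-o[2])/d[2]
def bars(s,roi,thr=85,minarea=80,sat=40):
    im=s['img'].astype(int); m=(im.max(2)<thr)&(np.ptp(im,2)<sat)
    r=np.zeros_like(m); x0,y0,x1,y1=roi; r[y0:y1,x0:x1]=1; m&=r
    n,l,st,ce=cv2.connectedComponentsWithStats(m.astype(np.uint8),connectivity=4)
    for i in range(1,n):
        if st[i,4]<minarea: continue
        P,u,v=pts(s,l==i)
        if not len(P): continue
        top=P[P[:,2]>np.percentile(P[:,2],90)-.005]
        (c,wh,a)=cv2.minAreaRect((top[:,:2]*1000).astype(np.float32))
        b=cv2.boxPoints((c,wh,a)); e=b[1]-b[0] if np.linalg.norm(b[1]-b[0])>np.linalg.norm(b[2]-b[1]) else b[2]-b[1]
        print('px',ce[i].round(1),st[i,4],'rect',np.round(c,1),np.round(wh,1),'ang',round(np.degrees(np.arctan2(e[1],e[0]))%180,1),'z',np.percentile(P[:,2],[5,50,95]).round(4))
E
python3 - <<'E'
from s import *
a=pickle.load(open('pics/sc0.pkl','rb'));b=pickle.load(open('pics/si0.pkl','rb'))
for s in(a,b): print('cam',-s['R'].T@s['t'],s['fx'])
bars(a,(165,190,258,245)); bars(b,(230,288,320,372))
# stand: points above table
for n,s,roi in(('scene',a,(260,170,380,262)),('side',b,(215,160,295,265))):
    m=np.zeros((420,560),bool);m[roi[1]:roi[3],roi[0]:roi[2]]=1
    P,u,v=pts(s,m)
    for lo,hi in((.001,.012),(.13,.146),(.146,.16),(.16,.2)):
        k=(P[:,2]>lo)&(P[:,2]<hi)
        Q=P[k]; 
        if len(Q)>10:
            c,wh,an=cv2.minAreaRect((Q[:,:2]*1000).astype(np.float32)); print(n,lo,hi,len(Q),np.round(c,1),np.round(wh,1),round(an,1),Q.mean(0).round(4))
E
```

```text
cam [1.25672018 0.30987647 0.7143687 ] 398.5950800157096
cam [ 0.42284576 -0.91209021  1.03820016] 493.6652610632316
px [185.8 206.8] 192 rect [ 505.8 -369.4] [ 14.8 104.4] ang 171.6 z [0.0046 0.0142 0.0185]
px [210.2 212.8] 169 rect [ 501.2 -286.4] [104.7  16.5] ang 6.3 z [0.0056 0.0156 0.0187]
px [228.4 224.2] 358 rect [ 520.8 -208.7] [ 16.3 182. ] ang 169.2 z [0.0051 0.0151 0.0184]
px [273.8 302.4] 334 rect [ 510.  -219.8] [  8.1 182.9] ang 169.6 z [0.0005 0.0097 0.0174]
px [271.  331.5] 194 rect [ 493.9 -299.6] [105.5   7. ] ang 6.9 z [0.0008 0.0106 0.0177]
px [277.9 363.4] 206 rect [ 498.1 -383.8] [  6.1 103.1] ang 172.2 z [0.001  0.0113 0.0184]
scene 0.001 0.012 2292 [344.8   1.2] [447.3 394.2] 22.9 [0.4625 0.0495 0.0044]
scene 0.13 0.146 955 [492.   47.7] [ 73.2 233.2] 17.2 [0.4938 0.0425 0.1394]
scene 0.146 0.16 550 [494.2  47. ] [ 71.1 239.2] 17.0 [0.4893 0.0709 0.1505]
scene 0.16 0.2 101 [525.6 -67.2] [72.   9.9] 15.0 [ 0.5306 -0.065   0.1715]
side 0.001 0.012 1447 [501.5 129.5] [436.8 253. ] 79.9 [0.49   0.0566 0.0038]
side 0.13 0.146 965 [489.8  45.6] [ 69.6 240.6] 15.7 [0.4911 0.0401 0.1385]
side 0.146 0.16 361 [490.4  43.4] [ 70.  243.2] 15.7 [0.486  0.0546 0.1511]
side 0.16 0.2 152 [523.1 -71.3] [70.4 10.6] 14.2 [ 0.5218 -0.0722  0.1712]
```

Emit:
carry_out(
  commands=[
    [0.04, -0.012, -0.01, 0, 0, 0.03],
    [0.08, -0.024, -0.02, 0, 0, 0.06],
    [0.12, -0.036, -0.03, 0, 0, 0.09],
    [0.16, -0.048, -0.04, 0, 0, 0.12],
    [0.2, -0.06, -0.05, 0, 0, 0.15],
  ],
  jaw=0.5,
)

```text
time: 0.6
tool_pos: [0.3202, -0.421, 0.2553]
ee_rot: [-3.141, 0.0, 0.108]
wrist_force: [0.2, -0.9, 0.7]
width: 0.0574
finger_force: 0.0
```

Emit:
carry_out(
  commands=[
    [0.04, -0.018, -0.012, 0, 0, 0.03],
    [0.08, -0.036, -0.024, 0, 0, 0.06],
    [0.12, -0.055, -0.036, 0, 0, 0.09],
    [0.16, -0.074, -0.05, 0, 0, 0.11],
    [0.16, -0.074, -0.05, 0, 0, 0.11],
  ],
)

```text
time: 1.1
tool_pos: [0.4742, -0.3281, 0.3065]
ee_rot: [3.142, -0.003, 0.007]
wrist_force: [0.5, -0.2, 0.5]
width: 0.0471
finger_force: 0.0
```

Run:
```python
from s import *
s=shot('wrist','w0'); o=get_obs(); print(o['time'],o['tool_pos'],o['ee_rot'],-s['R'].T@s['t'],s['R'])
```

```text
1.15 [ 0.47196414 -0.32964953  0.30557299] [ 3.14125663e+00 -2.97144478e-04  4.42202430e-03] [ 0.55954218 -0.32737562  0.48640353] [[ 7.53896363e-03 -9.99971236e-01 -8.31724160e-04]
 [-9.57563347e-01 -7.45889146e-03  2.88126362e-01]
 [-2.88124278e-01 -1.37574560e-03 -9.57592036e-01]]
```

View pics/w0.png

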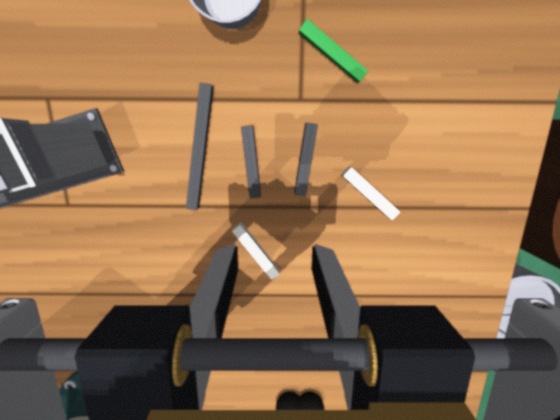

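The wrist view shows the short bars at (306,158) and (252,160), the long bar at (200,146), and the white and green look-alikes away from both grasps.

Run:
```python
from s import *
w=pickle.load(open('pics/w0.pkl','rb')); a=pickle.load(open('pics/sc0.pkl','rb'))
bars(w,(225,110,335,215),100)
im=w['img'].astype(int)
for p in((252,160),(306,158),(252,180)): print(im[p[1],p[0]],w['range_z'][p[1],p[0]])
# ray-cast the colour contour
for s,rois in((w,((235,115,272,205),(288,115,325,205))),(a,((196,195,222,228),(168,192,203,218)))):
  for (x0,y0,x1,y1) in rois:
    m=np.zeros((420,560),np.uint8); i=s['img'].astype(int); q=(i[...,2]+8>i[...,0])&(i.max(2)<140); m[y0:y1,x0:x1]=q[y0:y1,x0:x1]
    n,l,st,ce=cv2.connectedComponentsWithStats(m); k=1+st[1:,4].argmax(); P,u,v=pts(s,l==k)
    t=[ray(s,U,V,.018)[:2]*1000 for U,V in zip(u,v)]
    c,wh,an=cv2.minAreaRect(np.float32(t)); tz=P[P[:,2]>.014]; d=np.linalg.svd(tz[:,:2]-tz[:,:2].mean(0),full_matrices=False)[2][0]
    print(st[k,4],'ray',np.round(c,1),np.round(wh,1),round(an,1),'range',(tz.mean(0)*1000).round(1),round(np.degrees(np.arctan2(d[1],d[0]))%180,1))
```

```text
px [304.7 158.7] 543 rect [ 499.6 -374.2] [ 18.1 107. ] ang 172.7 z [0.0165 0.0184 0.0198]
px [254.8 188.5] 202 rect [ 462.1 -294.5] [41.2 17.8] ang 5.9 z [0.0094 0.0184 0.0199]
px [275.7 206.6] 137 rect [ 421.4 -328.9] [111.8   4.3] ang 89.9 z [-0.0007  0.0006  0.0022]
[105 106 113] 0.465106
[89 91 96] 0.0
[106 107 111] 0.4720017
700 ray [ 496.  -291.8] [105.9  15.4] 5.8 range [ 497.7 -291.7   18.5] 5.8
714 ray [ 500.5 -373.9] [ 15.5 106. ] 82.7 range [ 502.1 -374.1   18.5] 172.8
144 ray [ 506.8 -283.3] [111.9  19.1] 5.7 range [ 504.1 -286.3   16.7] 6.0
162 ray [ 510.2 -365.7] [ 22.9 112.1] 82.9 range [ 507.8 -370.8   16.7] 173.1
```

Emit:
carry_out(
  commands=[
    [0.006, 0.01, 0.045, 0, 0, 0.03],
    [0.012, 0.02, 0.09, 0, 0, 0.06],
    [0.018, 0.03, 0.135, 0, 0, 0.09],
    [0.024, 0.04, 0.18, 0, 0, 0.13],
    [0.028, 0.0445, 0.205, 0, 0, 0.13],
  ],
  jaw=0.45,
)

```text
time: 1.65
tool_pos: [0.4943, -0.3754, 0.0943]
ee_rot: [-3.137, 0.008, -0.133]
wrist_force: [0.2, 0.1, -0.0]
width: 0.0425
finger_force: 0.0
```

Emit:
carry_out(
  commands=[
    [0, 0, 0.03, 0, 0, 0],
    [0, 0, 0.055, 0, 0, 0],
    [0, 0, 0.07, 0, 0, 0],
    [0, 0, 0.07, 0, 0, 0],
    [0, 0, 0.07, 0, 0, 0],
  ],
)

```text
time: 2.15
tool_pos: [0.4978, -0.3763, 0.031]
ee_rot: [3.141, -0.0, -0.131]
wrist_force: [0.3, -0.2, 1.1]
width: 0.042
finger_force: 0.0
```

Emit:
carry_out(
  commands=[
    [0.002, -0.002, 0.012, 0, 0, 0],
    [0.002, -0.002, 0.022, 0, 0, 0],
    [0.002, -0.002, 0.022, 0, 0, 0],
    [0.002, -0.002, 0.022, 0, 0, 0],
    [0.002, -0.002, 0.022, 0, 0, 0],
  ],
)

```text
time: 2.65
tool_pos: [0.5006, -0.3741, 0.0088]
ee_rot: [3.141, -0.0, -0.13]
wrist_force: [-1.0, -0.3, 0.1]
width: 0.042
finger_force: 0.0
```

Emit:
carry_out(
  commands=[
    [0, 0, 0, 0, 0, 0],
    [0, 0, 0, 0, 0, 0],
    [0, 0, 0, 0, 0, 0],
    [0, 0, 0, 0, 0, 0],
    [0, 0, 0, 0, 0, 0],
  ],
  jaw=0,
)

```text
time: 3.15
tool_pos: [0.5004, -0.3742, 0.0088]
ee_rot: [3.141, -0.0, -0.13]
wrist_force: [0.5, -0.6, 1.3]
width: 0.0177
finger_force: 30.0
```

Emit:
carry_out(
  commands=[
    [0, 0, -0.01, 0, 0, 0],
    [0, 0, -0.03, 0, 0, 0],
    [0, 0, -0.07, 0, 0, 0],
    [0, 0, -0.11, 0, 0, 0],
    [0, 0, -0.15, 0, 0, 0],
  ],
)

```text
time: 3.65
tool_pos: [0.4998, -0.3731, 0.1593]
ee_rot: [-3.14, 0.002, -0.13]
wrist_force: [0.2, 0.3, -3.6]
width: 0.0177
finger_force: 30.0
```

Run:
```python
from s import *
s=shot('scene','sc1'); shot('side','si1'); cv2.imwrite('pics/sc1z.png',cv2.resize(s['img'][130:300,130:400,::-1],None,fx=2.9,fy=2.9,interpolation=cv2.INTER_CUBIC))
# stand geometry from both views: lid plate, chute floor, walls by height band
for n in('sc0','si0'):
    s=pickle.load(open(f'pics/{n}.pkl','rb')); m=np.zeros((420,560),bool)
    x0,y0,x1,y1=(260,170,380,262) if n=='sc0' else (215,160,295,265); m[y0:y1,x0:x1]=1
    P,u,v=pts(s,m); y=np.radians(16); d=np.array([-np.sin(y),np.cos(y)]); e=np.array([np.cos(y),np.sin(y)])
    Q=P[(P[:,2]>.125)&(P[:,2]<.19)]; Q=Q[np.linalg.norm(Q[:,:2]-[.49,.045],axis=1)<.15]
    Y=Q[:,:2]@d; X=Q[:,:2]@e
    for lo in np.arange(-.26,.06,.02)+0:
        k=(Y>lo)&(Y<lo+.02)
        if k.sum()>5: print(n,'Y',lo.round(3),k.sum(),'X',np.percentile(X[k],[2,50,98]).round(4),'Z',np.percentile(Q[k,2],[5,50,95]).round(4))
    print(n,'Y range',np.percentile(Y,[0,.5,99.5,100]).round(4))
```

```text
sc0 Y -0.22 194 X [0.4539 0.4964 0.5235] Z [0.1376 0.1613 0.1777]
sc0 Y -0.2 95 X [0.4529 0.4912 0.5227] Z [0.1263 0.1325 0.1372]
sc0 Y -0.18 52 X [0.4537 0.5166 0.5213] Z [0.1254 0.1296 0.1336]
sc0 Y -0.16 116 X [0.4553 0.4887 0.5211] Z [0.1267 0.1391 0.1524]
sc0 Y -0.14 167 X [0.4557 0.4811 0.5192] Z [0.1371 0.1401 0.1527]
sc0 Y -0.12 162 X [0.4561 0.4812 0.5187] Z [0.1369 0.1404 0.1527]
sc0 Y -0.1 162 X [0.4562 0.4808 0.5194] Z [0.1366 0.1405 0.1529]
sc0 Y -0.08 164 X [0.4565 0.4814 0.5186] Z [0.1373 0.1405 0.1526]
sc0 Y -0.06 174 X [0.456  0.4822 0.5188] Z [0.1365 0.1406 0.153 ]
sc0 Y -0.04 173 X [0.4563 0.483  0.5189] Z [0.1366 0.1405 0.1529]
sc0 Y -0.02 77 X [0.4555 0.5001 0.5196] Z [0.1411 0.1488 0.1537]
sc0 Y -0.0 81 X [0.4556 0.5022 0.5199] Z [0.142  0.1487 0.1518]
sc0 Y 0.02 68 X [0.4558 0.4932 0.52  ] Z [0.144  0.1505 0.1528]
sc0 Y range [-0.2149 -0.213   0.0274  0.0282]
si0 Y -0.22 319 X [0.4483 0.4815 0.5169] Z [0.133  0.1591 0.1778]
si0 Y -0.2 10 X [0.4484 0.4506 0.4532] Z [0.1279 0.1307 0.1338]
si0 Y -0.18 14 X [0.4493 0.4516 0.5164] Z [0.1285 0.132  0.1335]
si0 Y -0.16 173 X [0.4507 0.4827 0.5137] Z [0.1263 0.1373 0.152 ]
si0 Y -0.14 139 X [0.4517 0.4857 0.5134] Z [0.1359 0.1386 0.1528]
si0 Y -0.12 137 X [0.452  0.4845 0.5124] Z [0.1355 0.1387 0.1508]
si0 Y -0.1 136 X [0.4521 0.4846 0.5131] Z [0.1354 0.139  0.1521]
si0 Y -0.08 130 X [0.4517 0.4846 0.5123] Z [0.1347 0.1386 0.1519]
si0 Y -0.06 122 X [0.4513 0.4859 0.5126] Z [0.1356 0.1385 0.1522]
si0 Y -0.04 172 X [0.4515 0.4823 0.512 ] Z [0.1356 0.1409 0.1526]
si0 Y -0.02 52 X [0.4512 0.4896 0.5123] Z [0.1355 0.1468 0.1526]
si0 Y -0.0 83 X [0.4498 0.4819 0.5124] Z [0.1401 0.1477 0.1528]
si0 Y 0.02 31 X [0.4503 0.4774 0.514 ] Z [0.1457 0.1495 0.152 ]
si0 Y range [-0.2187 -0.2164  0.0241  0.0294]
```

View pics/sc1z.png

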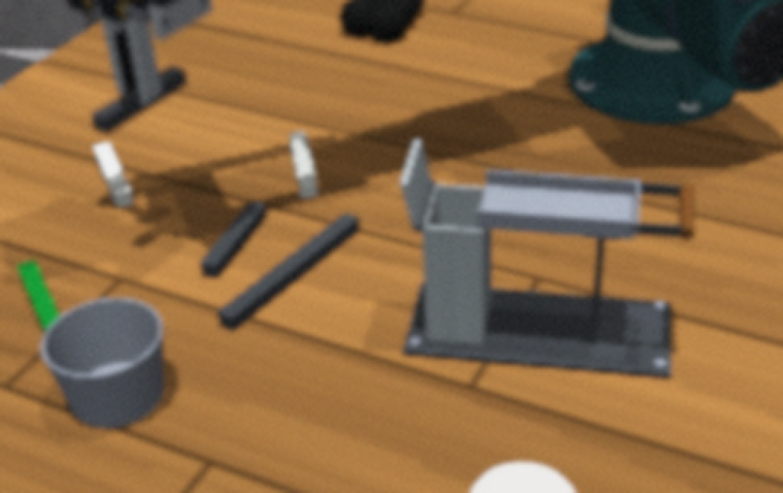

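The zoomed view shows bar 1 held level at (140,100) of the crop. The chute, its handle and the open lid are at (560,205), (685,210) and (415,185). I'll carry the bar over the chute and check against the wrist camera there.

Emit:
carry_out(
  commands=[
    [-0.004, -0.034, -0.02, 0, 0, -0.14],
    [-0.009, -0.067, -0.04, 0, 0, -0.28],
    [-0.013, -0.101, -0.06, 0, 0, -0.42],
    [-0.018, -0.135, -0.08, 0, 0, -0.56],
    [-0.022, -0.169, -0.1, 0, 0, -0.7],
  ],
)

```text
time: 4.25
tool_pos: [0.4995, -0.2016, 0.2571]
ee_rot: [-3.138, 0.002, 0.575]
wrist_force: [1.3, -0.7, -2.5]
width: 0.0177
finger_force: 30.0
```

Emit:
carry_out(
  commands=[
    [0.018, -0.029, 0, 0, 0, -0.14],
    [0.037, -0.057, 0, 0, 0, -0.28],
    [0.055, -0.086, 0, 0, 0, -0.42],
    [0.073, -0.114, 0, 0, 0, -0.56],
    [0.092, -0.143, 0, 0, 0, -0.7],
  ],
)

```text
time: 4.75
tool_pos: [0.4997, -0.0319, 0.2564]
ee_rot: [-3.138, 0.0, 1.275]
wrist_force: [0.2, 0.5, -3.5]
width: 0.0175
finger_force: 30.0
```

Emit:
carry_out(
  commands=[
    [0.018, -0.008, 0, 0, 0, -0.14],
    [0.037, -0.016, 0, 0, 0, -0.28],
    [0.056, -0.024, 0, 0, 0, -0.42],
    [0.075, -0.033, 0, 0, 0, -0.56],
    [0.075, -0.033, 0, 0, 0, -0.58],
  ],
)

```text
time: 5.25
tool_pos: [0.4902, 0.0502, 0.2566]
ee_rot: [-3.138, -0.002, 1.855]
wrist_force: [0.3, -0.4, -3.5]
width: 0.0177
finger_force: 30.0
```

Run:
```python
from s import *
s=shot('wrist','w1'); o=get_obs(); print(o['time'],o['tool_pos'],o['ee_rot'])
```

```text
5.3 [0.49060063 0.04882322 0.25676778] [-3.13858120e+00 -6.15806065e-04  1.85226240e+00]
```

View pics/w1.png

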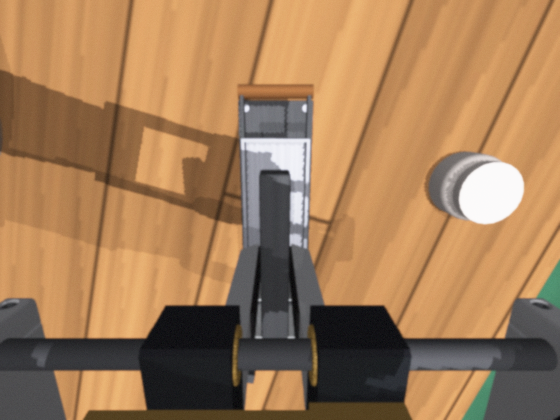

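The wrist view shows the held bar at (274,200), nearly in line over the chute (columns 241–310). The end wall is at row 140 and the handle at row 90.

Run:
```python
from s import *
s=pickle.load(open('pics/w1.pkl','rb')); o=np.array([.4906,.0488])
m=np.zeros((420,560),bool); m[80:240,230:322]=1
P,u,v=pts(s,m); k=(P[:,2]>.125)&(P[:,2]<.165); P=P[k];u=u[k];v=v[k]
ya=np.radians(16); d=np.array([-np.sin(ya),np.cos(ya)]);e=np.array([np.cos(ya),np.sin(ya)])
X=P[:,:2]@e;Y=P[:,:2]@d
print('tcp',o@e,o@d)
L=[];Rr=[]
for r in range(145,240,8):
    q=v==r
    if q.sum()>5:
        i=X[q]; L.append((i.min(),Y[q].mean(),i.max())); print(r,u[q].min(),u[q].max(),i.min().round(4),i.max().round(4),Y[q].mean().round(4),np.percentile(P[q,2],[5,50,95]).round(4))
hd=(v<98)&(v>82); c=P[hd]; print('handle',np.percentile(Y[hd],[2,50,98]),np.percentile(X[hd],[2,98]),np.percentile(c[:,2],[5,50,95]))
im=s['img'].astype(int); g=np.abs(np.diff(im[120:160,270:290].mean((1,2)))); print('end wall rows',g.argsort()[-4:]+120)
mo=(im[...,0]>im[...,2]+60)&(im[...,0]<170); mo[:80]=0;mo[100:]=0;mo[:,:238]=0;mo[:,314:]=0; vv,uu=np.nonzero(mo);print('wood',uu.min(),uu.max(),vv.min(),vv.max())
for a in((241,200),(310,200),(241,150),(310,150),(275,140)): 
    w=ray(s,*a,.154); print(a,(w[:2]@e).round(4),(w[:2]@d).round(4))
for a in((239,90),(313,91)):
    w=ray(s,*a,.150); print(a,(w[:2]@e).round(4),(w[:2]@d).round(4))
```

```text
tcp 0.48504609099120877 -0.08831811600202981
145 241 309 0.455 0.5163 -0.0252 [0.1393 0.1404 0.1542]
153 242 309 0.4558 0.5166 -0.0326 [0.1389 0.1403 0.1548]
161 242 309 0.4556 0.5169 -0.0402 [0.1392 0.1406 0.1541]
169 242 308 0.4554 0.5162 -0.0478 [0.1393 0.1406 0.1546]
177 242 308 0.4553 0.5166 -0.0553 [0.1394 0.1406 0.1549]
185 243 308 0.456 0.5168 -0.0631 [0.1396 0.141  0.1546]
193 243 307 0.4558 0.516 -0.0712 [0.1399 0.1407 0.1547]
201 243 307 0.4555 0.5163 -0.0793 [0.1391 0.1403 0.1542]
209 243 307 0.4555 0.5166 -0.0874 [0.1394 0.1409 0.1552]
217 243 307 0.4552 0.517 -0.0958 [0.1389 0.1408 0.1543]
225 244 306 0.456 0.5163 -0.1044 [0.1391 0.1404 0.1546]
233 244 306 0.4559 0.5165 -0.1131 [0.1394 0.1405 0.1547]
handle [0.01659949 0.0215733  0.02731087] [0.45436323 0.51737058] [0.14991684 0.1525467  0.15416579]
end wall rows [139 136 138 137]
wood 238 312 80 99
(241, 200) 0.4537 -0.0757
(310, 200) 0.5193 -0.0753
(241, 150) 0.4549 -0.0289
(310, 150) 0.5175 -0.0285
(275, 140) 0.4857 -0.0199
(239, 90) 0.454 0.0222
(313, 91) 0.5185 0.0218
```

Emit:
carry_out(
  commands=[
    [0, -0.004, 0.03, 0, 0, 0],
    [0, -0.008, 0.06, 0, 0, 0],
    [-0.001, -0.012, 0.08, 0, 0, 0],
    [-0.001, -0.012, 0.09, 0, 0, 0],
    [-0.001, -0.012, 0.09, 0, 0, 0],
  ],
)

```text
time: 5.8
tool_pos: [0.4791, 0.0431, 0.1662]
ee_rot: [-3.137, -0.001, 1.848]
wrist_force: [-0.4, -0.0, -3.6]
width: 0.0177
finger_force: 30.0
```

Emit:
carry_out(
  commands=[
    [0, 0, 0.005, 0, 0, 0],
    [0, 0, 0.01, 0, 0, 0],
    [0, 0, 0.01, 0, 0, 0],
    [0, 0, 0.01, 0, 0, 0],
    [0, 0, 0.01, 0, 0, 0],
  ],
)

```text
time: 6.3
tool_pos: [0.4806, 0.0437, 0.159]
ee_rot: [3.141, 0.0, 1.85]
wrist_force: [0.2, -0.2, -2.5]
width: 0.0178
finger_force: 30.0
```

Emit:
carry_out(
  commands=[
    [0, 0, 0.002, 0, 0, 0],
    [0, 0, 0.002, 0, 0, 0],
    [0, 0, 0.002, 0, 0, 0],
    [0, 0, 0.002, 0, 0, 0],
    [0, 0, 0.002, 0, 0, 0],
  ],
)

```text
time: 6.8
tool_pos: [0.4803, 0.0437, 0.1565]
ee_rot: [3.142, 0.0, 1.85]
wrist_force: [0.4, 0.0, -2.7]
width: 0.0178
finger_force: 30.0
```

Emit:
carry_out(
  commands=[
    [0, 0, 0, 0, 0, 0],
    [0, 0, 0, 0, 0, 0],
    [0, 0, 0, 0, 0, 0],
    [0, 0, 0, 0, 0, 0],
    [0, 0, 0, 0, 0, 0],
  ],
  jaw=0.3,
)

```text
time: 7.3
tool_pos: [0.4804, 0.0437, 0.1567]
ee_rot: [3.141, 0.0, 1.85]
wrist_force: [-0.5, 0.0, 0.7]
width: 0.0279
finger_force: 0.0
```

Emit:
carry_out(
  commands=[
    [0, 0, -0.01, 0, 0, 0],
    [0, 0, -0.03, 0, 0, 0],
    [0, 0, -0.06, 0, 0, 0],
    [0, 0, -0.09, 0, 0, 0],
    [0, 0, -0.1, 0, 0, 0],
  ],
)

```text
time: 7.8
tool_pos: [0.4817, 0.0437, 0.2609]
ee_rot: [3.135, 0.002, 1.85]
wrist_force: [1.5, -0.0, 0.7]
width: 0.028
finger_force: 0.0
```

Run:
```python
from s import *
shot('scene','sc2'); s=shot('wrist','w2'); o=get_obs(); print(o['time'],o['tool_pos'],o['ee_rot'],o['width'])
bars(s,(235,140,318,345),80); 
s=pickle.load(open('pics/sc2.pkl','rb'));bars(s,(290,185,355,212),110)
```

```text
7.9 [0.48120719 0.0437092  0.25869184] [3.13725733e+00 1.45287300e-03 1.84981905e+00] 0.027864621133749327
px [271.  292.3] 2448 rect [474.7  70.9] [22.2  2.5] ang 15.9 z [0.0059 0.3159 0.3731]
px [271.5 204.3] 1281 rect [479.   51.6] [15.8 84. ] ang 105.5 z [0.1572 0.1583 0.1594]
px [320.1 200. ] 940 rect [490.8  55.2] [ 65.  128.9] ang 106.3 z [0.1036 0.1469 0.1575]
```

View pics/w2.png

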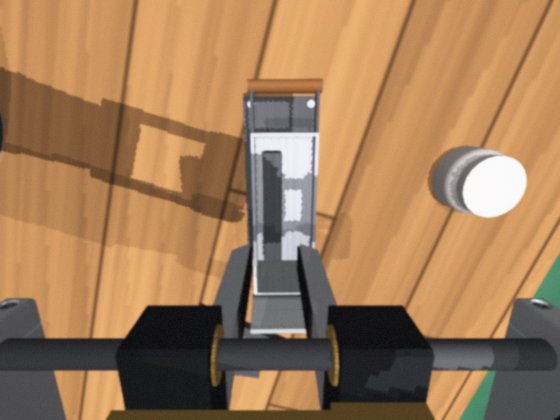

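The wrist view shows bar 1 lying flat in the left half of the chute, at (272,205). Next is bar 2.

Emit:
carry_out(
  commands=[
    [-0.029, -0.008, 0, 0, 0, 0.14],
    [-0.058, -0.016, 0, 0, 0, 0.28],
    [-0.086, -0.025, 0, 0, 0, 0.42],
    [-0.115, -0.033, 0, 0, 0, 0.56],
    [-0.144, -0.041, 0, 0, 0, 0.7],
  ],
  jaw=0.45,
)

```text
time: 8.4
tool_pos: [0.4795, -0.1069, 0.2542]
ee_rot: [-3.138, 0.0, 1.144]
wrist_force: [-0.2, 0.3, 1.5]
width: 0.0422
finger_force: 0.0
```

Emit:
carry_out(
  commands=[
    [-0.027, 0.012, 0, 0, 0, 0.14],
    [-0.055, 0.024, 0, 0, 0, 0.28],
    [-0.082, 0.037, 0, 0, 0, 0.42],
    [-0.11, 0.049, 0, 0, 0, 0.56],
    [-0.137, 0.061, 0, 0, 0, 0.7],
  ],
)

```text
time: 8.9
tool_pos: [0.4793, -0.2568, 0.254]
ee_rot: [-3.138, 0.002, 0.444]
wrist_force: [0.9, 0.1, 0.4]
width: 0.0421
finger_force: 0.0
```

Emit:
carry_out(
  commands=[
    [0, 0.013, 0.03, 0, 0, 0.12],
    [0, 0.026, 0.06, 0, 0, 0.24],
    [-0.001, 0.038, 0.09, 0, 0, 0.35],
    [-0.001, 0.038, 0.1, 0, 0, 0.35],
    [-0.001, 0.038, 0.1, 0, 0, 0.35],
  ],
)

```text
time: 9.4
tool_pos: [0.494, -0.2893, 0.1528]
ee_rot: [-3.136, 0.005, 0.102]
wrist_force: [0.5, -0.2, 0.5]
width: 0.0426
finger_force: 0.0
```

Run:
```python
from s import *
s=shot('wrist','w3'); o=get_obs(); print(o['time'],o['tool_pos'],o['ee_rot'])
bars(s,(235,120,330,300),110)
```

```text
9.45 [ 0.49511142 -0.28977266  0.15535239] [-3.13949082e+00  2.04051117e-03  1.01941982e-01]
px [277.2 197.7] 1678 rect [ 496.9 -290.5] [109.6  17.8] ang 6.2 z [0.0173 0.0185 0.0197]
px [237.2 264.8] 246 rect [ 494. -268.] [14.7  0.5] ang 6.9 z [0.1561 0.1711 0.1866]
px [314.1 269.2] 1234 rect [ 504.  -310.6] [ 4.2 10.4] ang 153.6 z [0.0005 0.1793 0.209 ]
```

Emit:
carry_out(
  commands=[
    [0.002, 0.001, 0.035, 0, 0, 0],
    [0.002, 0.001, 0.07, 0, 0, 0],
    [0.002, 0.001, 0.105, 0, 0, 0],
    [0.002, 0.001, 0.125, 0, 0, 0],
    [0.002, 0.001, 0.125, 0, 0, 0],
  ],
)

```text
time: 9.95
tool_pos: [0.4966, -0.2899, 0.0298]
ee_rot: [-3.139, 0.003, 0.102]
wrist_force: [-0.2, -0.1, -0.0]
width: 0.0423
finger_force: 0.0
```

Emit:
carry_out(
  commands=[
    [0, 0, 0.01, 0, 0, 0],
    [0, 0, 0.02, 0, 0, 0],
    [0, 0, 0.021, 0, 0, 0],
    [0, 0, 0.021, 0, 0, 0],
    [0, 0, 0.021, 0, 0, 0],
  ],
)

```text
time: 10.45
tool_pos: [0.4983, -0.2918, 0.0113]
ee_rot: [3.141, -0.001, 0.1]
wrist_force: [1.5, 0.2, -0.1]
width: 0.0424
finger_force: 0.0
```

Emit:
carry_out(
  commands=[
    [0, 0, 0, 0, 0, 0],
    [0, 0, 0, 0, 0, 0],
    [0, 0, 0, 0, 0, 0],
    [0, 0, 0, 0, 0, 0],
    [0, 0, 0, 0, 0, 0],
  ],
  jaw=0,
)

```text
time: 10.95
tool_pos: [0.498, -0.2914, 0.0107]
ee_rot: [3.142, -0.0, 0.1]
wrist_force: [-0.3, 0.0, 1.9]
width: 0.0175
finger_force: 30.0
```

Emit:
carry_out(
  commands=[
    [0, 0, -0.01, 0, 0, 0],
    [0, 0, -0.03, 0, 0, 0],
    [0, 0, -0.07, 0, 0, 0],
    [0, 0, -0.11, 0, 0, 0],
    [0, 0, -0.15, 0, 0, 0],
  ],
)

```text
time: 11.45
tool_pos: [0.4973, -0.2911, 0.1617]
ee_rot: [-3.141, 0.001, 0.1]
wrist_force: [0.9, -0.6, -3.0]
width: 0.0173
finger_force: 30.0
```

Emit:
carry_out(
  commands=[
    [0.003, -0.026, -0.02, 0, 0, -0.14],
    [0.005, -0.052, -0.04, 0, 0, -0.28],
    [0.008, -0.077, -0.06, 0, 0, -0.42],
    [0.01, -0.103, -0.08, 0, 0, -0.56],
    [0.013, -0.129, -0.1, 0, 0, -0.7],
  ],
)

```text
time: 11.95
tool_pos: [0.4973, -0.1607, 0.2613]
ee_rot: [-3.141, 0.0, 0.805]
wrist_force: [0.6, 0.1, -3.0]
width: 0.0175
finger_force: 30.0
```

Emit:
carry_out(
  commands=[
    [0.02, -0.02, 0, 0, 0, -0.14],
    [0.04, -0.039, 0, 0, 0, -0.28],
    [0.06, -0.059, 0, 0, 0, -0.42],
    [0.08, -0.078, 0, 0, 0, -0.56],
    [0.1, -0.098, 0, 0, 0, -0.7],
  ],
)

```text
time: 12.45
tool_pos: [0.4969, -0.0207, 0.2605]
ee_rot: [-3.141, 0.0, 1.505]
wrist_force: [0.1, 0.0, -2.3]
width: 0.0175
finger_force: 30.0
```

Emit:
carry_out(
  commands=[
    [0.02, 0, 0, 0, 0, -0.12],
    [0.04, 0.001, 0, 0, 0, -0.24],
    [0.06, 0.002, 0, 0, 0, -0.35],
    [0.074, 0.002, 0, 0, 0, -0.35],
    [0.074, 0.002, 0, 0, 0, -0.35],
  ],
)

```text
time: 12.95
tool_pos: [0.5044, 0.0532, 0.2604]
ee_rot: [-3.141, -0.0, 1.85]
wrist_force: [0.6, -0.1, -2.4]
width: 0.0175
finger_force: 30.0
```

Run:
```python
from s import *
s=shot('wrist','w4'); o=get_obs(); p=o['tool_pos']; e=np.array([.9613,.2756]);d=np.array([-.2756,.9613])
print(o['time'],p,o['ee_rot'],p[:2]@e,p[:2]@d)
m=np.zeros((420,560),bool); m[100:245,210:330]=1
P,u,v=pts(s,m); X=P[:,:2]@e;Y=P[:,:2]@d
h=(P[:,2]>.245); print('held X',np.percentile(X[h],[2,50,98]),'Ymax',np.percentile(Y[h],99),'z',np.percentile(P[h,2],[5,50,95]))
h=(P[:,2]>.156)&(P[:,2]<.165)&(X<.49); print('bar1 X',np.percentile(X[h],[2,50,98]),'Ymax',np.percentile(Y[h],99))
```

```text
13.0 [0.50438433 0.05215929 0.26036431] [-3.14090815e+00  5.92933268e-04  1.84914503e+00] 0.4992397557789054 -0.08886759852669802
held X [0.49186451 0.50019378 0.50903566] Ymax -0.034496062465658006 z [0.26481977 0.26799421 0.26907663]
bar1 X [0.46597944 0.47463483 0.48323611] Ymax -0.03528499120408845
```

Emit:
carry_out(
  commands=[
    [0, 0, 0.03, 0, 0, 0],
    [0, 0, 0.06, 0, 0, 0],
    [0, 0, 0.08, 0, 0, 0],
    [0, 0, 0.09, 0, 0, 0],
    [0, 0, 0.09, 0, 0, 0],
  ],
)

```text
time: 13.5
tool_pos: [0.5036, 0.0511, 0.1689]
ee_rot: [-3.138, -0.001, 1.848]
wrist_force: [0.4, -0.2, -1.8]
width: 0.0176
finger_force: 30.0
```

Emit:
carry_out(
  commands=[
    [0, 0, 0.005, 0, 0, 0],
    [0, 0, 0.009, 0, 0, 0],
    [0, 0, 0.009, 0, 0, 0],
    [0, 0, 0.009, 0, 0, 0],
    [0, 0, 0.009, 0, 0, 0],
  ],
)

```text
time: 14.0
tool_pos: [0.5049, 0.0519, 0.162]
ee_rot: [3.141, 0.0, 1.85]
wrist_force: [0.8, 0.9, -3.5]
width: 0.0174
finger_force: 30.0
```

Emit:
carry_out(
  commands=[
    [0, 0, 0.0015, 0, 0, 0],
    [0, 0, 0.0015, 0, 0, 0],
    [0, 0, 0.0015, 0, 0, 0],
    [0, 0, 0.0015, 0, 0, 0],
    [0, 0, 0.0015, 0, 0, 0],
  ],
)

```text
time: 14.5
tool_pos: [0.5046, 0.0519, 0.16]
ee_rot: [-3.142, 0.0, 1.85]
wrist_force: [0.7, -0.1, -2.1]
width: 0.0176
finger_force: 30.0
```

Emit:
carry_out(
  commands=[
    [0, 0, 0, 0, 0, 0],
    [0, 0, 0, 0, 0, 0],
    [0, 0, 0, 0, 0, 0],
    [0, 0, 0, 0, 0, 0],
    [0, 0, 0, 0, 0, 0],
  ],
  jaw=0.28,
)

```text
time: 15.0
tool_pos: [0.5047, 0.0519, 0.1602]
ee_rot: [3.141, 0.0, 1.85]
wrist_force: [-0.6, 0.1, 0.6]
width: 0.0259
finger_force: 0.0
```

Emit:
carry_out(
  commands=[
    [0, 0, -0.01, 0, 0, 0],
    [0, 0, -0.03, 0, 0, 0],
    [0, 0, -0.06, 0, 0, 0],
    [0, 0, -0.09, 0, 0, 0],
    [0, 0, -0.1, 0, 0, 0],
  ],
)

```text
time: 15.5
tool_pos: [0.506, 0.0519, 0.2646]
ee_rot: [3.135, 0.002, 1.85]
wrist_force: [0.6, -1.2, 0.4]
width: 0.0262
finger_force: 0.0
```

Run:
```python
from s import *
s=shot('wrist','w5'); o=get_obs(); p=o['tool_pos']; e=np.array([.9613,.2756]);d=np.array([-.2756,.9613])
print(o['time'],p,o['ee_rot'],p[:2]@e,p[:2]@d)
m=np.zeros((420,560),bool); m[100:245,210:330]=1
P,u,v=pts(s,m); X=P[:,:2]@e;Y=P[:,:2]@d
h=(P[:,2]>.1562)&(P[:,2]<.2)&(Y<-.03)
for k in(h&(X<.487),h&(X>.487)&(X<.52)): print(k.sum(),np.percentile(X[k],[2,50,98]),np.percentile(Y[k],[1,99]),np.percentile(P[k,2],[5,50,95]))
```

```text
15.55 [0.50614732 0.05193858 0.2646093 ] [3.13424679e+00 2.24075484e-03 1.84984826e+00] 0.5008736931631189 -0.08956564996060773
1704 [0.46601035 0.4746611  0.48316694] [-0.12437651 -0.03510933] [0.15709646 0.15827902 0.15937546]
1668 [0.49167074 0.4999831  0.5087004 ] [-0.12507943 -0.03667514] [0.15712555 0.15822166 0.15931861]
```

View pics/w5.png

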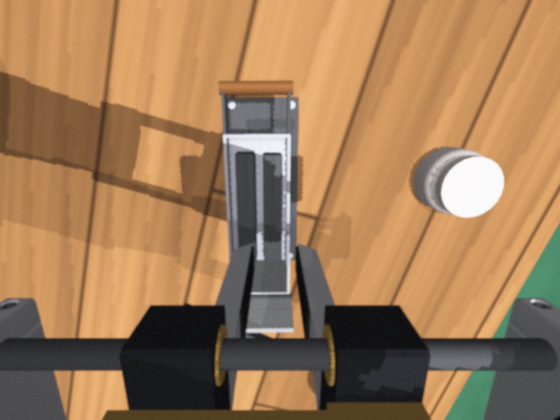

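Both bars lie flat and apart in the chute, at (245,200) and (272,200), with the handle at (256,87). Next I'll grip the handle.

Emit:
carry_out(
  commands=[
    [0.022, -0.003, 0, 0, 0, 0.14],
    [0.045, -0.006, 0, 0, 0, 0.28],
    [0.067, -0.009, 0, 0, 0, 0.42],
    [0.09, -0.012, 0, 0, 0, 0.56],
    [0.112, -0.015, 0, 0, 0, 0.7],
  ],
  jaw=0.36,
)

```text
time: 16.05
tool_pos: [0.4583, 0.1561, 0.2583]
ee_rot: [-3.14, 0.002, 1.144]
wrist_force: [0.3, 0.4, -0.9]
width: 0.0337
finger_force: 0.0
```

Emit:
carry_out(
  commands=[
    [0, 0, 0, 0, 0, 0.14],
    [0, 0, 0, 0, 0, 0.28],
    [0, 0, 0, 0, 0, 0.42],
    [0, 0, 0, 0, 0, 0.56],
    [0, 0, 0, 0, 0, 0.7],
  ],
)

```text
time: 16.55
tool_pos: [0.4587, 0.1554, 0.2583]
ee_rot: [-3.141, 0.003, 0.444]
wrist_force: [-0.0, 0.3, 0.4]
width: 0.0338
finger_force: 0.0
```

Emit:
carry_out(
  commands=[
    [0, 0, 0.02, 0, 0, 0.085],
    [0, 0, 0.04, 0, 0, 0.17],
    [0, 0, 0.06, 0, 0, 0.17],
    [0, 0, 0.07, 0, 0, 0.17],
    [0, 0, 0.07, 0, 0, 0.17],
  ],
)

```text
time: 17.05
tool_pos: [0.4579, 0.1551, 0.1872]
ee_rot: [-3.141, 0.005, 0.28]
wrist_force: [-0.8, -0.1, 0.3]
width: 0.034
finger_force: 0.0
```

Run:
```python
from s import *
s=shot('side','si6'); o=get_obs(); p=o['tool_pos']; e=np.array([.9613,.2756]);d=np.array([-.2756,.9613])
print(o['time'],p,o['ee_rot'],p[:2]@e,p[:2]@d,o['width'])
```

```text
17.1 [0.4587119  0.15533142 0.18890306] [-3.14149440e+00  2.35603807e-03  2.79898273e-01] 0.4837690885205144 0.02289909302058795 0.03411580273212029
```

Emit:
carry_out(
  commands=[
    [0.001, 0.001, 0.02, 0, 0, 0],
    [0.002, 0.001, 0.04, 0, 0, 0],
    [0.002, 0.001, 0.055, 0, 0, 0],
    [0.002, 0.001, 0.06, 0, 0, 0],
    [0.002, 0.001, 0.06, 0, 0, 0],
  ],
)

```text
time: 17.6
tool_pos: [0.4616, 0.1551, 0.1302]
ee_rot: [3.142, 0.0, 0.28]
wrist_force: [-0.0, -0.0, 0.3]
width: 0.0339
finger_force: 0.0
```

Emit:
carry_out(
  commands=[
    [0, 0, 0, 0, 0, 0],
    [0, 0, 0, 0, 0, 0],
    [0, 0, 0, 0, 0, 0],
    [0, 0, 0, 0, 0, 0],
    [0, 0, 0, 0, 0, 0],
  ],
  jaw=0,
)

```text
time: 18.1
tool_pos: [0.4621, 0.1552, 0.1309]
ee_rot: [3.141, -0.002, 0.28]
wrist_force: [-0.1, 0.2, 3.1]
width: 0.0113
finger_force: 30.0
```

Emit:
carry_out(
  commands=[
    [0, 0.0016, -0.0172, 0, 0, 0],
    [0, 0.0048, -0.0342, 0, 0, 0],
    [0, 0.0098, -0.0508, 0, 0, 0],
    [0, 0.0164, -0.0668, 0, 0, 0],
    [0, 0.0245, -0.0821, 0, 0, 0],
  ],
)

```text
time: 18.6
tool_pos: [0.4682, 0.1338, 0.2117]
ee_rot: [-3.136, -0.0, 0.282]
wrist_force: [1.9, 5.9, -2.8]
width: 0.0107
finger_force: 30.0
```

Emit:
carry_out(
  commands=[
    [0, 0.0097, -0.0144, 0, 0, 0],
    [0, 0.0207, -0.0277, 0, 0, 0],
    [0, 0.033, -0.0399, 0, 0, 0],
    [0, 0.0464, -0.0508, 0, 0, 0],
    [0, 0.0609, -0.0603, 0, 0, 0],
  ],
)

```text
time: 19.1
tool_pos: [0.4848, 0.0772, 0.2757]
ee_rot: [-3.133, -0.005, 0.285]
wrist_force: [-3.5, 9.0, 9.9]
width: 0.0112
finger_force: 30.0
```

Emit:
carry_out(
  commands=[
    [0, 0.0154, -0.008, 0, 0, 0],
    [0, 0.0314, -0.0144, 0, 0, 0],
    [0, 0.0481, -0.0192, 0, 0, 0],
    [0, 0.0532, -0.0203, 0, 0, 0],
    [0, 0.0532, -0.0203, 0, 0, 0],
  ],
)

```text
time: 19.6
tool_pos: [0.5006, 0.0224, 0.2965]
ee_rot: [-3.141, -0.007, 0.28]
wrist_force: [-0.6, 2.7, 11.8]
width: 0.0109
finger_force: 30.0
```

Run:
```python
from s import *
a=shot('scene','sc7'); b=shot('side','si7'); o=get_obs(); p=o['tool_pos'];print(o['time'],p,o['wrist_force'],o['width'])
f=lambda im:cv2.resize(im[:,:,::-1],(400,600),interpolation=cv2.INTER_CUBIC)
cv2.imwrite('pics/c7.png',np.hstack([f(a['img'][110:290,250:370]),f(b['img'][120:285,195:305])]))
```

```text
19.7 [0.50048497 0.02289645 0.29638843] [-1.47524574  2.89019629 11.45911084] 0.011175408106040802
```

View pics/c7.png

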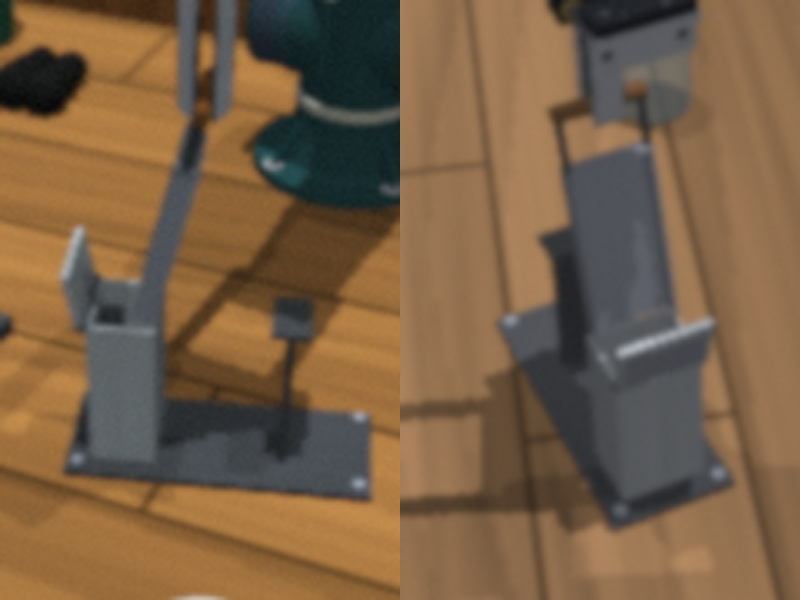

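The crop shows the chute upright and empty at (170,220) left and (620,230) right. Nothing sticks out of the tube mouth, so both bars look to have dropped in. Lowering the chute now.

Emit:
carry_out(
  commands=[
    [0, -0.0218, 0.0059, 0, 0, 0],
    [0, -0.0378, 0.0123, 0, 0, 0],
    [0, -0.0532, 0.0203, 0, 0, 0],
    [0, -0.0677, 0.0298, 0, 0, 0],
    [0, -0.0811, 0.0407, 0, 0, 0],
  ],
)

```text
time: 20.2
tool_pos: [0.4777, 0.1009, 0.2524]
ee_rot: [3.141, -0.003, 0.28]
wrist_force: [1.6, 1.3, 2.1]
width: 0.011
finger_force: 30.0
```

Emit:
carry_out(
  commands=[
    [0, -0.0123, 0.0122, 0, 0, 0],
    [0, -0.0233, 0.0255, 0, 0, 0],
    [0, -0.033, 0.0399, 0, 0, 0],
    [0, -0.0411, 0.0552, 0, 0, 0],
    [0, -0.0477, 0.0712, 0, 0, 0],
  ],
)

```text
time: 20.7
tool_pos: [0.4645, 0.1459, 0.1789]
ee_rot: [3.14, -0.0, 0.28]
wrist_force: [3.2, -0.4, 1.5]
width: 0.0114
finger_force: 30.0
```

Emit:
carry_out(
  commands=[
    [0, -0.005, 0.0166, 0, 0, 0],
    [0, -0.0082, 0.0336, 0, 0, 0],
    [0, -0.0098, 0.0508, 0, 0, 0],
    [0, -0.0098, 0.0508, 0, 0, 0],
    [0, -0.0098, 0.0508, 0, 0, 0],
  ],
)

```text
time: 21.2
tool_pos: [0.4611, 0.1547, 0.1282]
ee_rot: [3.141, 0.002, 0.279]
wrist_force: [3.6, 0.1, -2.8]
width: 0.011
finger_force: 30.0
```

Emit:
carry_out(
  commands=[
    [0, 0, 0, 0, 0, 0],
    [0, 0, 0, 0, 0, 0],
    [0, 0, 0, 0, 0, 0],
    [0, 0, 0, 0, 0, 0],
    [0, 0, 0, 0, 0, 0],
  ],
  jaw=0.36,
)

```text
time: 21.7
tool_pos: [0.4614, 0.155, 0.1301]
ee_rot: [3.142, 0.0, 0.28]
wrist_force: [-1.5, -0.6, -0.6]
width: 0.034
finger_force: 0.0
```

Emit:
carry_out(
  commands=[
    [0, 0, -0.02, 0, 0, 0],
    [0, 0, -0.06, 0, 0, 0],
    [0, 0, -0.1, 0, 0, 0],
    [0, 0, -0.13, 0, 0, 0],
    [0, 0, -0.13, 0, 0, 0],
  ],
)

```text
time: 22.2
tool_pos: [0.4636, 0.1555, 0.2657]
ee_rot: [3.141, -0.011, 0.28]
wrist_force: [0.8, 0.5, 0.5]
width: 0.0337
finger_force: 0.0
```

Emit:
carry_out(
  commands=[
    [-0.015, 0.039, -0.007, 0, 0, 0],
    [-0.03, 0.078, -0.014, 0, 0, 0],
    [-0.045, 0.117, -0.021, 0, 0, 0],
    [-0.06, 0.156, -0.028, 0, 0, 0],
    [-0.075, 0.194, -0.035, 0, 0, 0],
  ],
  jaw=0,
)

```text
time: 22.7
tool_pos: [0.4421, -0.0535, 0.2938]
ee_rot: [-3.141, 0.002, 0.28]
wrist_force: [0.8, -0.6, -0.1]
width: 0.0002
finger_force: 0.0
```

Emit:
carry_out(
  commands=[
    [0, 0, 0, 0, 0, 0],
    [0, 0, 0, 0, 0, 0],
    [0, 0, 0, 0, 0, 0],
    [0, 0, 0, 0, 0, 0],
    [0, 0, 0, 0, 0, 0],
  ],
)

```text
time: 23.2
tool_pos: [0.443, -0.051, 0.2946]
ee_rot: [-3.141, 0.001, 0.282]
wrist_force: [0.5, -0.2, -0.6]
width: 0.0004
finger_force: 0.0
```

Run:
```python
from s import *
s=shot('wrist','w8'); o=get_obs(); p=o['tool_pos']; e=np.array([.9613,.2756]);d=np.array([-.2756,.9613])
print(o['time'],p,o['ee_rot'],p[:2]@e,p[:2]@d,o['width'])
P,u,v=pts(s,np.ones((420,560),bool)); X=P[:,:2]@e-.486;Y=P[:,:2]@d+.172;Z=P[:,2]
k=(abs(X)<.03)&(abs(Y)<.023)&(Z>-.01)&(Z<.13); print('in tube',k.sum(),np.percentile(Z[k],[1,10,50,90,99]) if k.any() else '')
h=k&(Z>.105)&(Z<.128); print('bar tops',h.sum(),X[h].min(),X[h].max(),Y[h].min(),Y[h].max())
k=(abs(X)<.04)&(Y<-.02)&(Y>-.08)&(Z>.145)&(Z<.2); f=np.polyfit(Z[k],Y[k],1); print('lid',k.sum(),'slope dy/dz',f,'y at .175',np.polyval(f,.175),'Y',Y[k].min(),Y[k].max(),'Z max',Z[k].max())
k=(abs(X)<.02)&(Y>.04)&(Y<.13)&(Z>.12)&(Z<.2); print('chute',np.polyfit(Y[k],Z[k],1) if k.sum()>20 else k.sum())
```

```text
23.25 [ 0.4430322  -0.05111593  0.29469376] [-3.14135236e+00  4.19950246e-04  2.81819493e-01] 0.4117993000755762 -0.171237421018364 0.00037918615948553594
in tube 1975 [0.00776452 0.00877302 0.03363271 0.11982389 0.1289534 ]
bar tops 670 -0.029944939416162664 0.029631351982665644 -0.022998890315372028 0.021942513016326548
lid 1260 slope dy/dz [-0.29078713  0.01296914] y at .175 -0.03791860999586395 Y -0.04315633968289764 -0.029830147714297456 Z max 0.18084023144314768
chute [0.00102264 0.14047832]
```

View pics/w8.png

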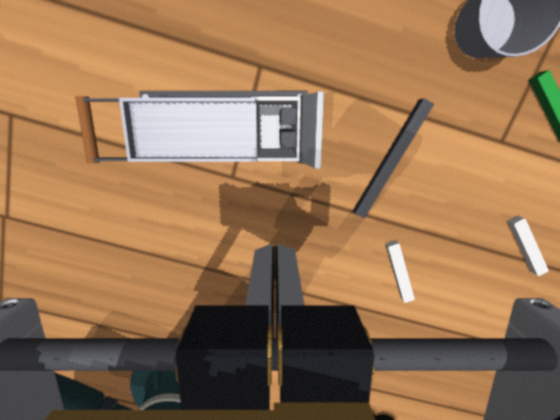

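The wrist view shows both bar ends side by side in the tube at (288,127). The chute is level at (195,130), and the open lid is at (315,130), about 1.83 rad. Now I'll push the lid with closed fingers from behind.

Emit:
carry_out(
  commands=[
    [0.02, 0.018, 0, 0, 0, 0],
    [0.04, 0.036, 0, 0, 0, 0],
    [0.06, 0.055, 0, 0, 0, 0],
    [0.074, 0.069, 0, 0, 0, 0],
    [0.074, 0.069, 0, 0, 0, 0],
  ],
)

```text
time: 23.75
tool_pos: [0.5345, -0.0983, 0.2933]
ee_rot: [-3.141, 0.002, 0.28]
wrist_force: [-0.6, 0.4, -0.3]
width: 0.0006
finger_force: 0.0
```

Emit:
carry_out(
  commands=[
    [0, 0, 0.04, 0, 0, 0],
    [0, 0, 0.08, 0, 0, 0],
    [0, 0, 0.115, 0, 0, 0],
    [0, 0, 0.125, 0, 0, 0],
    [0, 0, 0.125, 0, 0, 0],
  ],
)

```text
time: 24.25
tool_pos: [0.5319, -0.0971, 0.1686]
ee_rot: [-3.14, 0.003, 0.281]
wrist_force: [-0.9, 0.2, 0.3]
width: 0.0006
finger_force: 0.0
```

Emit:
carry_out(
  commands=[
    [0, -0.012, 0, 0, 0, 0],
    [0, -0.02, -0.003, 0, 0, 0],
    [0, -0.032, -0.0035, 0, 0, 0],
    [0, -0.043, -0.0005, 0, 0, 0],
    [0, -0.0527, 0.0055, 0, 0, 0],
  ],
)

```text
time: 24.75
tool_pos: [0.5211, -0.0471, 0.1705]
ee_rot: [3.136, -0.01, 0.28]
wrist_force: [-0.6, -0.9, 5.1]
width: 0.0007
finger_force: 2.0
```

Emit:
carry_out(
  commands=[
    [0, -0.004, 0.004, 0, 0, 0],
    [0, -0.0075, 0.009, 0, 0, 0],
    [0, -0.01, 0.014, 0, 0, 0],
    [0, -0.012, 0.019, 0, 0, 0],
    [0, -0.0128, 0.022, 0, 0, 0],
  ],
)

```text
time: 25.25
tool_pos: [0.5153, -0.0338, 0.1424]
ee_rot: [-3.14, -0.001, 0.28]
wrist_force: [0.9, 3.5, 4.0]
width: 0.0004
finger_force: 2.0
```

Emit:
carry_out(
  commands=[
    [0, 0, 0.002, 0, 0, 0],
    [0, 0, 0.004, 0, 0, 0],
    [0, 0, 0.005, 0, 0, 0],
    [0, 0, 0.005, 0, 0, 0],
    [0, 0, 0.005, 0, 0, 0],
  ],
)

```text
time: 25.75
tool_pos: [0.5152, -0.0342, 0.1401]
ee_rot: [-3.14, -0.002, 0.28]
wrist_force: [-3.7, 4.3, 14.4]
width: 0.0006
finger_force: 6.8
```

Firm contact at z = 0.140, the expected height of the shut lid's outer face. I'll press a little more, retreat, and check.

Emit:
carry_out(
  commands=[
    [0, 0, 0.002, 0, 0, 0],
    [0, 0, 0.003, 0, 0, 0],
    [0, 0, 0.003, 0, 0, 0],
    [0, 0, 0.003, 0, 0, 0],
    [0, 0, 0, 0, 0, 0],
  ],
)

```text
time: 26.25
tool_pos: [0.5151, -0.0342, 0.1402]
ee_rot: [-3.141, -0.002, 0.28]
wrist_force: [-0.6, 3.9, 4.2]
width: 0.0003
finger_force: 2.1
```

Emit:
carry_out(
  commands=[
    [0, 0, -0.02, 0, 0, 0],
    [0, 0, -0.06, 0, 0, 0],
    [-0.03, 0, -0.1, 0, 0, 0],
    [-0.06, 0, -0.13, 0, 0, 0],
    [-0.09, 0, -0.15, 0, 0, 0],
  ],
)

```text
time: 26.75
tool_pos: [0.4277, -0.061, 0.2889]
ee_rot: [3.14, 0.0, 0.279]
wrist_force: [-0.1, 0.2, -0.0]
width: 0.0007
finger_force: 0.0
```

Emit:
carry_out(
  commands=[
    [0, 0, 0, 0, 0, 0],
    [0, 0, 0, 0, 0, 0],
    [0, 0, 0, 0, 0, 0],
    [0, 0, 0, 0, 0, 0],
    [0, 0, 0, 0, 0, 0],
  ],
)

```text
time: 27.25
tool_pos: [0.4287, -0.0597, 0.2858]
ee_rot: [-3.14, 0.003, 0.28]
wrist_force: [-0.5, 0.3, -0.5]
width: 0.0003
finger_force: 0.0
```

Run:
```python
from s import *
s=shot('wrist','w9'); o=get_obs(); p=o['tool_pos']; e=np.array([.9613,.2756]);d=np.array([-.2756,.9613]); print(o['time'],p,o['wrist_force'])
P,u,v=pts(s,np.ones((420,560),bool)); X=P[:,:2]@e-.486;Y=P[:,:2]@d+.172;Z=P[:,2]
k=(abs(X)<.03)&(abs(Y+.007)<.021)&(Z>.12)&(Z<.2); print('lid',k.sum(),np.polyfit(Y[k],Z[k],1),np.median(Z[k]))
k=(abs(X)<.02)&(Y>.04)&(Y<.13)&(Z>.12)&(Z<.2); print('chute',k.sum(),np.polyfit(Y[k],Z[k],1))
```

```text
27.3 [ 0.42875381 -0.05969062  0.28615953] [-0.26991552 -0.27970879  0.18571359]
lid 2569 [0.00523473 0.14101657] 0.14100482148370008
chute 3705 [0.00088307 0.14046693]
```

The lid is flat at z = 0.141 (slope 0.005), the chute is level, and the arm is clear.

```bash
python3 -c "
from bench import *
print(close_job())"
```

```text
the job is handed in; nothing more can be done
None
```

The job is handed in at about 27 s: both short bars are in the tube, the chute is back down level, the lid is pressed shut and the arm is clear; no judging result came back, and I didn't re-measure the long bar, can, bottle and tub, though no move was made at them.

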